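# Uncover the sugar canister's vacuum pump and pump it to its stop

### The arm

A 6-joint arm with a two-finger parallel gripper is mounted at the origin on the work surface. World frame = base frame: x ahead of the robot, y to its left, z up, the work surface at z = 0. Lengths are in m, angles in degrees, forces in N, time in s.
With the tool pointing down it reaches from about 0.325 to 0.85 m from the base axis. Payload 15.5 kg.
Tool frame: the origin (TCP) lies at the very end of the fingers, on their centre line; the grasp point (between the pads) lies arm.grip_depth behind it (arm.grip_depth is the distance from the TCP to the grasp point, in m); z points along the fingers, y is the line along which they close (so a half turn about z gives the same grasp; the last joint's range is limited). The gripper opens to 91 mm and grips with 3 to 60 N. Pads are 32 mm wide; open, the fingers measure 118 mm over their backs; the gripper's body (76 mm by 178 mm) begins 60 mm behind the grasp point.
Start: joints at [68.268, 28.281, 77.091, -0, 74.628, -5.472], TCP at [0.175, 0.6, 0.185] pointing down, gripper open.
Joint ranges: [-166.48, 166.48], [-47.26, 123.95], [12.59, 153.08], [-70.14, 250.14], [6.76, 159.57], [-176.63, 176.63]. Speed limits (degrees/s): [108.29, 108.29, 147.25, 172.46, 172.46, 172.46].

### API

Orientations are given as a 3x3 rotation matrix whose columns are the frame's x, y, z axes.
In Python, from rig import arm gives the robot as it stands. Calls block until the motion is done:
- arm.move_to(position, orientation): joint-space move of the TCP to a pose.
- arm.move_l(position, orientation=None, feed=0.15): straight line of the TCP; orientation=None keeps the orientation; feed is the mean speed in m/s.
- arm.move_joints(angles): joint-space move.
- arm.grip(opening): finger opening in m; the grip force is fixed at half the most; returns when the fingers have stopped.
- arm.sleep(seconds).
- arm.solve_ik(position, orientation): joint angles nearest the present ones, or None.
- arm.snapshot(name): name is "side" or "top"; returns the picture (400x640x3 uint8, red, green, blue); there is no depth.
- arm.get_calibration(name): a dict with "intrinsics" (3x3 intrinsics, pixels), "k1" (the pictures are not rectified: a ray, as slopes to the right and down, at radius r is drawn at 1 + k1 r^2 times it, then the intrinsics apply), "cam_to_world" (4x4, takes a point from camera to world coordinates). Camera axes: x right, y down, z forward; pixel columns grow to the right and rows downward; lengths in m; the calibration is good to about 2 mm. A picture is of the moment at which its call begins. get_calibration takes no time and is no camera call.
A pose or a line that the arm cannot do raises arm.Unreachable and nothing moves.
- arm.sign_off(): hands the job in; it is judged then, once.
Readings, each from a call of its own:
- arm.current_t(): time.
- arm.current_joint_positions(): joint angles.
- arm.current_dq(): joint speeds.
- arm.current_tau(): joint torques, N m.
- arm.current_ee_pos(): TCP position.
- arm.current_tool_rot(): TCP orientation.
- arm.current_force(): force on the tool from outside, world axes, zero at the start.
- arm.current_torque(): the same for the moment, N m.
- arm.current_width(): finger opening in m.
- arm.current_grasp_force(): force on a finger pad.
Only numpy, scipy, OpenCV 4.12 (cv2) and the standard library are available. Lean on these libraries where they do the work, as an engineer would, in place of code of your own. Each camera call takes 0.05 s, during which the arm holds its last target. There are 200 camera calls.

### The job

Lift the upside-down steel cup off the pump of the sugar canister and nest it squarely over its upside-down twin, the tapered cup on the sideboard, still mouth down, and let go. Then pump the canister airtight: press the pump head straight down until you feel it come up against its stop, keep it there a moment, let it rise fully, and do that a second time, firmly but without forcing it. Leave everything else where it is.

Things in the scene. Friction and masses are not known exactly. Their poses are not given: they have to be found in the camera images.
- canister: White ceramic vacuum canister, 110 mm across, with a flat steel lid 104 mm across and two steel lugs on its sides; fixed to the sideboard. Origin at the centre of its underside, z up. Lid top at z = 115 mm. The only canister with a cup on its lid.
- pump: Grey mushroom pump head, 30 mm across, 9 mm thick, on a stem mid-lid, at first under the cover cup. Origin: centre of its top, 147 mm above the canister's origin when up. Slides straight down against a spring (2.5 N at the top, 5 N deepest) and rises by itself. The hidden stop lies 6 to 20 mm down; there it goes solid: a steady 9 to 20 N means arrived, over 35 N breaks it.
- cover_cup: Tapered thin steel cup, mouth down over the pump, standing loose on the canister's lid. 54 mm high, 60 mm across at the mouth (below) and 42 mm across at its closed base (on top), straight taper, wall 2 mm, base 3 mm, 70 g. Origin at the centre of its mouth, z up towards its closed base.
- twin_cup: The same tapered steel cup, standing mouth down on the sideboard; origin and axes as for cover_cup. With the cover cup nested over it, the cover cup's mouth comes to rest about 12 to 20 mm above its own.
- straight_cup: Another steel cup standing mouth down on the sideboard, with straight sides, 68 mm across and 40 mm high: not the twin, leave it alone. Origin at the centre of its mouth (below).
- whisk: Steel whisk, 250 mm long, lying down at the far side, 60 mm high at the wires, leave alone. Origin below the middle of its length, x along it.
- clip: Orange plastic bag clip, 70 x 26 x 24 mm, leave alone. Origin at the centre of its underside.
- silicone_lid: Sage silicone lid, a disc 110 mm across and 18 mm high at its knob, leave alone. Origin at the centre of its underside.
- stapler: Small press-button stapler, 120 x 36 x 46 mm, leave alone. Origin at the centre of its underside, x along it.
Mind the look-alikes: they are no part of the job. Leave any orange look-alike of the cover_cup alone.

How it is judged:
By the outcome, as a careful person would: the job done as asked, in the order asked, and still so for the second after the job is handed in, with the robot touching nothing.
It also fails if it takes over 67 s, if anything falls off the work surface, if the arm or the gripper's body presses on something with over 40 N, if the wrist force passes 120 N, or if a joint passes its speed limit or range.

## Working session

There is one attempt and no reset: what is moved stays moved. The work goes in short steps, each a Python script; the robot and the scene stay as the last script left them, time stands still between calls to the robot, and variables do not carry over. Pictures are saved under pics/ and viewed, at most 10 in all, crops included, and the job is handed in when it is done.

```bash
ls; mkdir -p pics; python3 - <<'E'
from rig import arm
import cv2,numpy as np
for n in("side","top"):
    im=arm.snapshot(n); cv2.imwrite(f"pics/{n}0.png",im[:,:,::-1])
    c=arm.get_calibration(n); print(n,c)
print(arm.grip_depth,arm.current_tool_rot(),arm.current_t(),arm.current_force())
E
```

```text
pics
side {'intrinsics': array([[395.17588202,   0.        , 318.41854199],
       [  0.        , 395.17588202, 202.48114978],
       [  0.        ,   0.        ,   1.        ]]), 'k1': -0.02434927455674246, 'cam_to_world': array([[ 0.86248483, -0.25812838,  0.43530409,  0.15841034],
       [-0.50554418, -0.47912094,  0.71754317, -0.66170894],
       [ 0.02334505, -0.83893556, -0.54372984,  0.63682087],
       [ 0.        ,  0.        ,  0.        ,  1.        ]])}
top {'intrinsics': array([[460.53175923,   0.        , 320.84874647],
       [  0.        , 460.53175923, 209.67498831],
       [  0.        ,   0.        ,   1.        ]]), 'k1': 0.0005296396749149792, 'cam_to_world': array([[ 0.02483725, -0.98424295,  0.17506834,  0.36130904],
       [-0.99968722, -0.0249662 ,  0.00146614,  0.00628303],
       [ 0.00292775, -0.17505   , -0.98455519,  1.39225253],
       [ 0.        ,  0.        ,  0.        ,  1.        ]])}
0.0188 [[-9.60003738e-01  2.79986904e-01 -3.96156809e-04]
 [ 2.79987166e-01  9.60003227e-01 -9.95757174e-04]
 [ 1.01512846e-04 -1.06684943e-03 -9.99999426e-01]] 0.1 [-0.01616559  0.92232923  0.19081342]
```

View pics/side0.png

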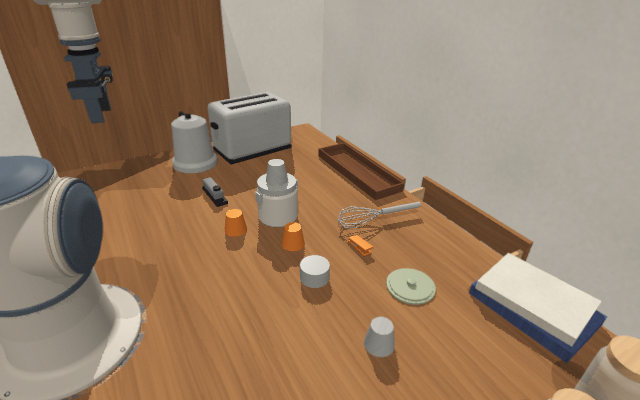

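View pics/top0.png

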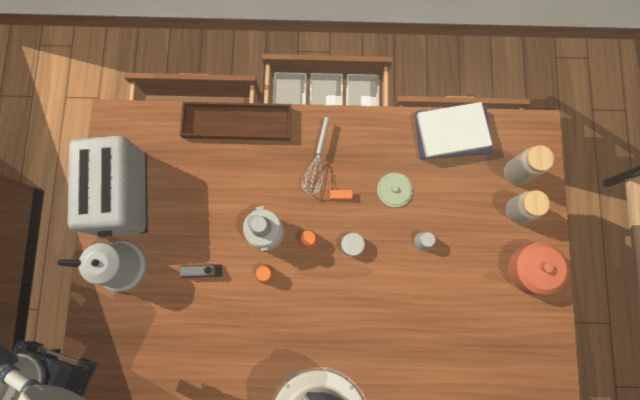

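The side view shows the covered canister (cup top about (276,165)), the twin at (380,335), the straight cup at (315,270) and orange decoys at (235,222) and (293,236). In the top view the cover cup is at (258,225), the twin at (425,241), the straight cup at (352,244) and the orange decoys at (309,239) and (264,273). Next I'll zoom in for accuracy.

```bash
python3 - <<'E'
import cv2,numpy as np
s=cv2.imread("pics/side0.png");t=cv2.imread("pics/top0.png")
def z(i,u,v):  # 50x36 crop x8, origin u,v
    return cv2.resize(i[v:v+36,u:u+50],None,fx=8,fy=8,interpolation=cv2.INTER_CUBIC)
a=np.vstack([np.hstack([z(t,236,206),z(t,400,224)]),np.hstack([z(s,250,154),z(s,355,320)])])
cv2.imwrite("pics/m.png",a)
E
```

```text
(no output)
```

View pics/m.png

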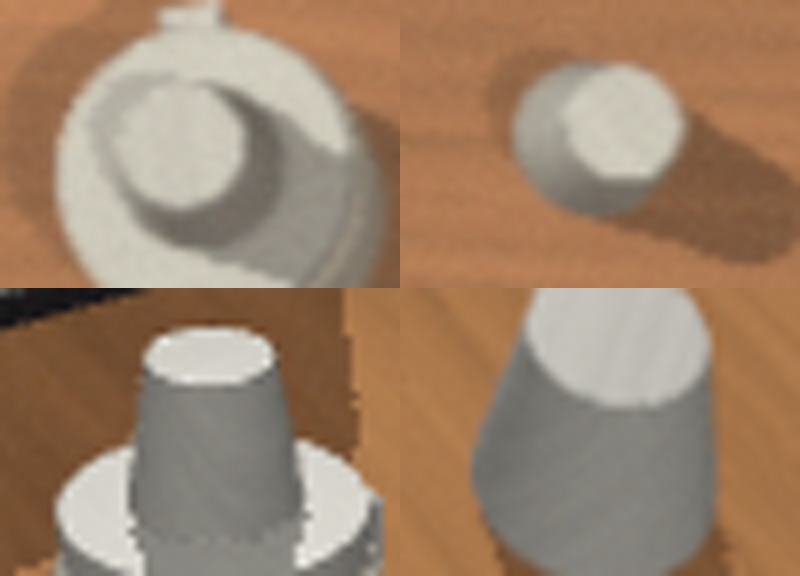

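Zoomed: the cover cup's top face centre is at top (258.4,223.7) and side (275.8,162.1). The twin's top face centre is at top (427.7,238.8).

```bash
cat > h.py <<'E'
import numpy as np,cv2
from rig import arm
def ray(n,u,v):
    c=arm.get_calibration(n);K=c["intrinsics"];T=c["cam_to_world"]
    p=cv2.undistortPoints(np.array([[[u,v]]],float),K,np.array([c["k1"],0,0,0]))[0,0]
    return T[:3,3],T[:3,:3]@np.array([p[0],p[1],1])
def onz(n,u,v,z):
    o,d=ray(n,u,v);return o+d*(z-o[2])/d[2]
def R(a): # tool down, closing line (y) at angle a deg
    a=np.radians(a);y=np.array([np.cos(a),np.sin(a),0]);z=np.array([0,0,-1.]);return np.column_stack([np.cross(y,z),y,z])
E
python3 - <<'E'
from h import *
np.set_printoptions(precision=4,suppress=True)
print(onz("top",258.4,223.7,.169),onz("side",275.8,162.1,.169))
print(onz("top",427.7,238.8,.054),onz("side",381.9,329,.054))
for n,u,v,z in [("top",309,239,.04),("top",264,273,.04),("top",352,244,.04),("top",396,190,.01),("top",201,271,.046),("top",341,195,.02),("top",318,160,.05)]:print(onz(n,u,v,z))
for a in (0,30,60,90,120,150,-30,-60,-90):
  print(a,[None if q is None else np.round(q) for q in (arm.solve_ik(p,R(a)) for p in ([.50,.147,.25],[.47,-.24,.15]))])
E
```

```text
[0.5364 0.1746 0.169 ] [0.5329 0.1725 0.169 ]
[ 0.5208 -0.3058  0.054 ] [ 0.5122 -0.3145  0.054 ]
[0.5131 0.041  0.04  ]
[0.4105 0.169  0.04  ]
[ 0.5015 -0.0859  0.04  ]
[ 0.6743 -0.221   0.01  ]
[0.4114 0.351  0.046 ]
[ 0.6522 -0.0519  0.02  ]
[0.752  0.0207 0.05  ]
0 [array([10., 16., 86., -0., 78., 10.]), array([-34.,  23.,  93.,  -0.,  64., -34.])]
30 [array([ 10.,  16.,  86.,  -0.,  78., -20.]), array([-34.,  23.,  93.,  -0.,  64., -64.])]
60 [array([ 10.,  16.,  86.,  -0.,  78., -50.]), array([-34.,  23.,  93.,  -0.,  64., -94.])]
90 [array([ 10.,  16.,  86.,  -0.,  78., -80.]), array([ -34.,   23.,   93.,   -0.,   64., -124.])]
120 [array([  10.,   16.,   86.,   -0.,   78., -110.]), array([ -34.,   23.,   93.,   -0.,   64., -154.])]
150 [array([  10.,   16.,   86.,   -0.,   78., -140.]), array([-34.,  23.,  93.,  -0.,  64., 176.])]
-30 [array([10., 16., 86., -0., 78., 40.]), array([-34.,  23.,  93.,  -0.,  64.,  -4.])]
-60 [array([10., 16., 86., -0., 78., 70.]), array([-34.,  23.,  93.,  -0.,  64.,  26.])]
-90 [array([ 10.,  16.,  86.,  -0.,  78., 100.]), array([-34.,  23.,  93.,  -0.,  64.,  56.])]
```

```bash
python3 - <<'E'
from h import *
np.set_printoptions(precision=4,suppress=True)
print("twin side",onz("side",381.7,334.5,.054)[:2]+.021*np.array([.435,.717])/.839)
A=-60; c=[.535,.1737]
p=arm.current_ee_pos(); arm.move_l([p[0],p[1],.30],feed=.25)
arm.move_to([*c,.25],R(A)); print(arm.current_t(),arm.current_ee_pos())
cv2.imwrite("pics/side1.png",arm.snapshot("side")[100:250,180:380,::-1].repeat(3,0).repeat(3,1))
E
```

```text
twin side [ 0.5152 -0.3061]
2.725 [0.5349 0.1744 0.25  ]
```

View pics/side1.png

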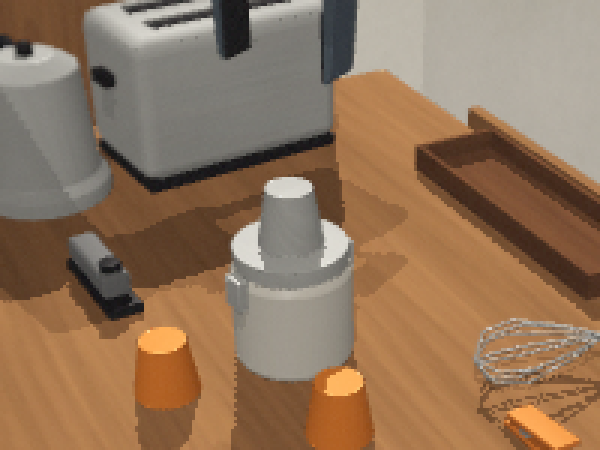

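The open fingers straddle the cover cup, whose top is at about crop (290,188). I'll lower and grasp.

```bash
python3 - <<'E'
from h import *
np.set_printoptions(precision=4,suppress=True)
c=[.535,.1737]
arm.move_l([*c,.125],feed=.1); print(arm.current_force())
arm.grip(0.03); print("w",arm.current_width(),arm.current_grasp_force(),arm.current_force())
arm.move_l([*c,.255],feed=.1); print("w",arm.current_width(),arm.current_grasp_force(),arm.current_force(),arm.current_t())
arm.move_to([.5185,-.306,.17],R(-60)); print(arm.current_ee_pos(),arm.current_width())
s=arm.snapshot("side")[230:380,280:480,::-1].repeat(3,0).repeat(3,1)
cv2.imwrite("pics/s2.png",s)
t=arm.snapshot("top");cv2.imwrite("pics/t2.png",t[:,:,::-1])
E
```

```text
[-0.3674  0.3006  0.0499]
w 0.04466622358483397 29.558167361112737 [-0.2792 -0.1081 -0.6405]
w 0.044916621031067944 29.514670178675715 [ 0.9401  0.551  -0.5627] 6.4083
[ 0.519  -0.3051  0.1702] 0.04455138559759844
```

View pics/s2.png

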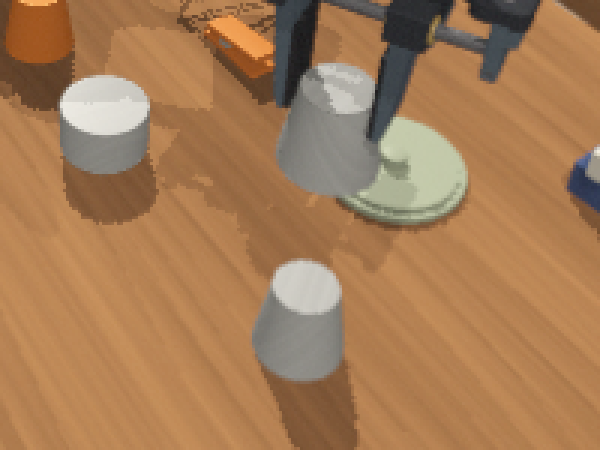

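View pics/t2.png

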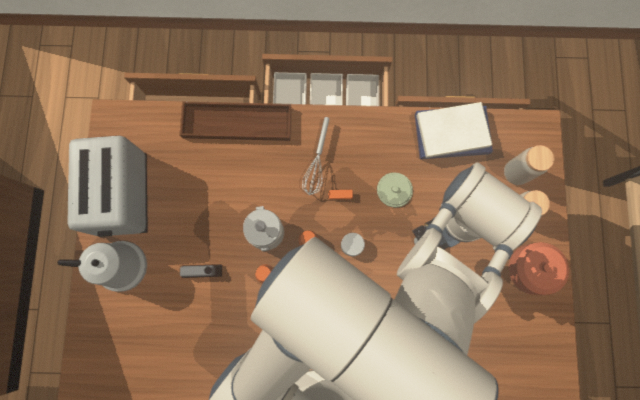

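The cover cup is held mouth down above the twin: its top is at crop (338,88) and the twin's top at (307,287). The top view shows the pump exposed mid-lid at about (264,229). Now I'll check the held cup's pose against predictions, since the 44.7 mm grip width suggests a high grasp.

```bash
python3 - <<'E'
from h import *
np.set_printoptions(precision=4,suppress=True)
c=arm.get_calibration("side");K=c["intrinsics"];W=np.linalg.inv(c["cam_to_world"])
im=cv2.imread("pics/s2.png")
def ring(x,y,z,r,col):
    a=np.linspace(0,6.283,60);P=np.c_[x+r*np.cos(a),y+r*np.sin(a),0*a+z]
    q=cv2.projectPoints(P,cv2.Rodrigues(W[:3,:3])[0],W[:3,3],K,np.array([c["k1"],0,0,0]))[0][:,0]
    q=(q-[280,230]+.5)*3
    cv2.polylines(im,[q.astype(np.int32)],True,col,1)
x,y,z=.519,-.3051,.160
ring(x,y,z,.03,(0,0,255));ring(x,y,z+.054,.021,(0,0,255))
x,y,z=.5185,-.306,0
ring(x,y,z,.03,(0,255,0));ring(x,y,z+.054,.021,(0,255,0))
cv2.imwrite("pics/o2.png",im)
E
```

```text
(no output)
```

View pics/o2.png

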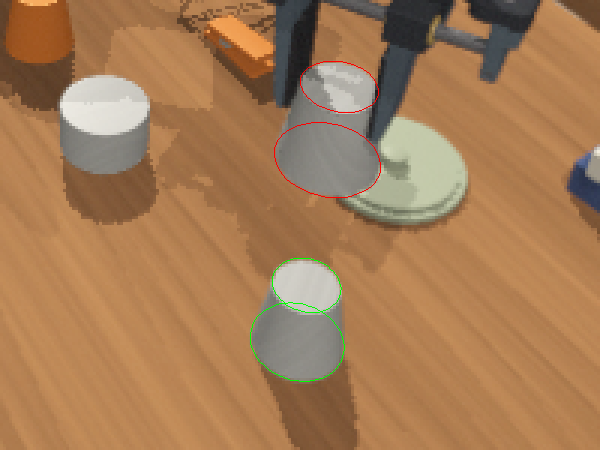

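The projected outlines match both cups: the held cup is upright and centred over the twin to about 1–2 mm. I'll lower it under force watch.

```bash
python3 - <<'E'
from h import *
np.set_printoptions(precision=4,suppress=True)
c=[.5185,-.306]
arm.move_l([*c,.045],feed=.1); f0=arm.current_force(); print(f0)
z=.045
while z>.019:
    z-=.0015; arm.move_l([*c,z],feed=.03); d=arm.current_force()-f0
    if np.linalg.norm(d)>3: break
print(z,d,arm.current_ee_pos(),arm.current_width())
E
```

```text
[-0.6911 -0.2455 -0.9187]
0.028499999999999984 [-0.4629  1.0708  6.1473] [ 0.5186 -0.3061  0.0287] 0.04424724485792382
```

```bash
python3 - <<'E'
from h import *
np.set_printoptions(precision=4,suppress=True)
c=[.5185,-.306]
arm.grip(.088); arm.sleep(.2); arm.move_l([*c,.2],feed=.15)
arm.move_to([.45,0,.27],R(-60)); print(arm.current_t())
s=arm.snapshot("side"); t=arm.snapshot("top")
cv2.imwrite("pics/s3f.png",s[:,:,::-1]);cv2.imwrite("pics/t3f.png",t[:,:,::-1])
z=lambda i,u,v:cv2.resize(i[v:v+36,u:u+50,::-1],None,fx=8,fy=8,interpolation=cv2.INTER_CUBIC)
z2=lambda i,u,v:cv2.resize(i[v:v+72,u:u+100,::-1],None,fx=4,fy=4,interpolation=cv2.INTER_CUBIC)
cv2.imwrite("pics/m3.png",np.vstack([np.hstack([z(t,240,210),z(t,400,224)]),np.hstack([z2(s,230,154),z2(s,330,295)])]))
E
```

```text
15.95
```

View pics/m3.png

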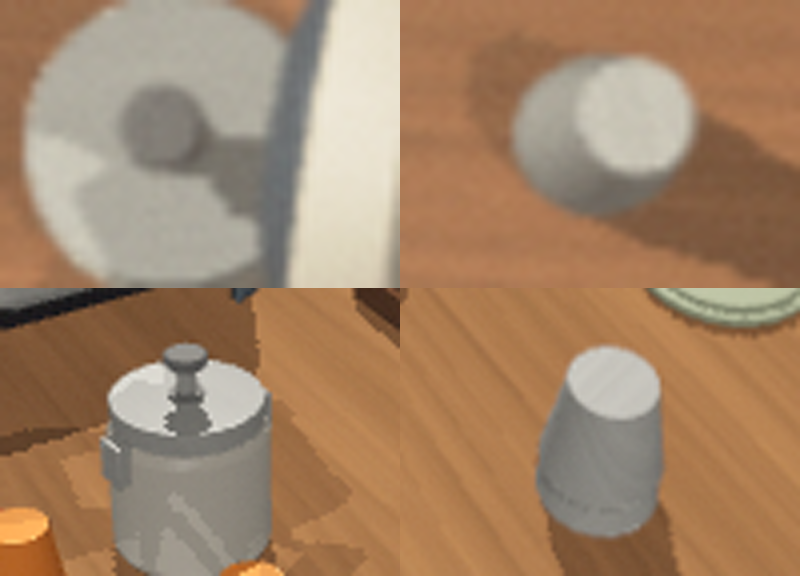

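The cover cup is nested squarely on the twin, and the pump head is exposed at top (259.8,225.2) and side (276.2,170.4). Now I'll press it.

```bash
python3 - <<'E'
from h import *
np.set_printoptions(precision=4,suppress=True)
a=onz("top",259.8,225.2,.147);b=onz("side",276.2,170.4,.147);print(a,b)
c=list((.6*a+.4*b)[:2])
arm.grip(0); arm.move_to([*c,.2],R(-60)); arm.move_l([*c,.155],feed=.1); arm.sleep(.2)
f0=np.mean([arm.current_force() for _ in range(5)],0); print(f0,arm.current_t(),arm.current_width())
F=lambda:(arm.current_force()-f0)[2]
for k in range(2):
    z=.149; arm.move_l([*c,z],feed=.05); log=[]
    while z>.1255:
        z-=.0005; arm.move_l([*c,z],feed=.02); f=F(); log.append((round(z,4),round(f,1)))
        if f>10.5: break
    h=[]
    for _ in range(8): arm.sleep(.1); h.append(round(F(),1))
    print(log[::4],log[-4:],"hold",h,arm.current_ee_pos())
    arm.move_l([*c,.155],feed=.05); arm.sleep(.4); print("up",F(),arm.current_t())
E
```

```text
[0.5355 0.1736 0.147 ] [0.5314 0.1687 0.147 ]
[ 0.2473  0.148  -0.2562] 19.0 0.0004604881986303478
[(0.1485, np.float64(1.0)), (0.1465, np.float64(0.1)), (0.1445, np.float64(0.2)), (0.1425, np.float64(-0.8)), (0.1405, np.float64(0.7)), (0.1385, np.float64(-0.2)), (0.1365, np.float64(1.4)), (0.1345, np.float64(-0.1)), (0.1325, np.float64(0.6)), (0.1305, np.float64(0.9)), (0.1285, np.float64(1.7)), (0.1265, np.float64(-0.0))] [(0.127, np.float64(0.2)), (0.1265, np.float64(-0.0)), (0.126, np.float64(-0.3)), (0.1255, np.float64(0.9))] hold [np.float64(-0.1), np.float64(0.4), np.float64(-0.0), np.float64(0.6), np.float64(-0.1), np.float64(-0.6), np.float64(0.3), np.float64(-0.3)] [0.5339 0.1716 0.1255]
up 0.2420924104783574 32.9583
[(0.1485, np.float64(0.7)), (0.1465, np.float64(0.0)), (0.1445, np.float64(-0.3)), (0.1425, np.float64(1.0)), (0.1405, np.float64(0.1)), (0.1385, np.float64(0.2)), (0.1365, np.float64(-0.0)), (0.1345, np.float64(0.5)), (0.1325, np.float64(0.4)), (0.1305, np.float64(0.5)), (0.1285, np.float64(0.0)), (0.1265, np.float64(-1.1))] [(0.127, np.float64(1.1)), (0.1265, np.float64(-1.1)), (0.126, np.float64(-0.3)), (0.1255, np.float64(0.7))] hold [np.float64(-0.6), np.float64(0.1), np.float64(-0.5), np.float64(0.6), np.float64(0.7), np.float64(0.2), np.float64(-0.1), np.float64(0.8)] [0.5338 0.1716 0.1255]
up 0.2467928056022812 46.9167
```

No contact force at all, so I need to look: one side picture as it stands, and one at the lower height.

```bash
python3 - <<'E'
from h import *
p=arm.current_ee_pos(); s=arm.snapshot("side")
arm.move_l([p[0],p[1],.135],feed=.08); s2=arm.snapshot("side"); print(arm.current_force(),arm.current_t(),arm.current_ee_pos())
z=lambda i:cv2.resize(i[120:200,240:305,::-1],None,fx=6,fy=6,interpolation=cv2.INTER_CUBIC)
cv2.imwrite("pics/m4.png",np.hstack([z(s),z(s2)]))
E
```

```text
[-0.14709814 -0.15370552 -0.97945636] 47.4167 [0.5338829  0.17160576 0.13509758]
```

View pics/m4.png

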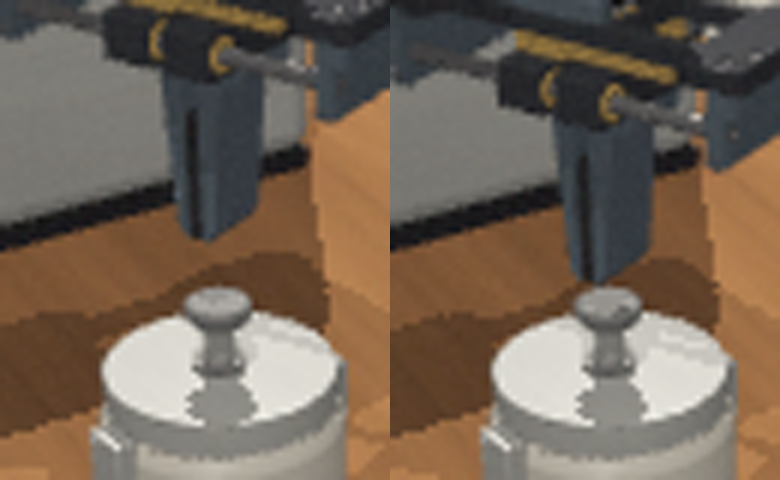

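```bash
python3 - <<'E'
from h import *
np.set_printoptions(precision=4,suppress=True)
for n in("side",):
    c=arm.get_calibration(n);K=c["intrinsics"];W=np.linalg.inv(c["cam_to_world"])
    q=cv2.projectPoints(np.array([[.5339,.1716,.155],[.5339,.1716,.135],[.5339,.1716,.147],[.5339,.1716,.115]]),cv2.Rodrigues(W[:3,:3])[0],W[:3,3],K,np.array([c["k1"],0,0,0]))[0][:,0]
    print(q,(q-[240,120]+.5)*6-.5)
for u,v in((273.4,166),(274,159)): pass
# seen tip in frames (px): A (205,240), B (590-390=200,280); pump top (218,298)
for nm,u,v in(("A",205,238),("B",200,280),("pump",218,300)):
    u,v=(u+.5)/6-.5+240,(v+.5)/6-.5+120
    for z in(.115,.135,.147,.155,.165):print(nm,z,onz("side",u,v,z)[:2])
# lid centre in top & side
print("toplid",onz("top",263.4,229,.115))
E
```

```text
[[276.4757 166.9859]
 [276.7354 173.7651]
 [276.5802 169.7146]
 [276.9904 180.4044]] [[221.3543 284.4154]
 [222.9126 325.0904]
 [221.9811 300.7877]
 [224.4422 364.9264]]
A 0.115 [0.5786 0.2879]
A 0.135 [0.5625 0.2515]
A 0.147 [0.5528 0.2297]
A 0.155 [0.5464 0.2151]
A 0.165 [0.5383 0.1969]
B 0.115 [0.5581 0.2495]
B 0.135 [0.5428 0.2145]
B 0.147 [0.5336 0.1936]
B 0.155 [0.5275 0.1796]
B 0.165 [0.5198 0.1621]
pump 0.115 [0.5571 0.2276]
pump 0.135 [0.5419 0.1935]
pump 0.147 [0.5327 0.1731]
pump 0.155 [0.5266 0.1594]
pump 0.165 [0.5189 0.1424]
toplid [0.5295 0.1673 0.115 ]
```

Even though the readout says TCP z = 0.135, the fingertips are seen about 25 mm higher than that, still above the pump. So the closed fingers end short of the nominal TCP. I'll keep descending under force guard, with larger steps until contact, within the remaining time.

```bash
python3 - <<'E'
from h import *
c=[.5343,.1722]
f0=np.array([.1,0,-.2])
def F(n=3):
    v=[]
    for _ in range(n): v.append((arm.current_force()-f0)[2]); arm.sleep(.01)
    return float(np.mean(v))
go=lambda z,f=.04:arm.move_l([*c,z],feed=f)
z=.1255; go(z,.1); zc=None
while z>.096 and arm.current_t()<55:
    z-=.002; go(z)
    if F()>1.7: zc=z; break
print("contact",zc,F(),arm.current_t())
if zc:
    z-=.0045-.001; go(z); log=[]; f=F()
    while f<9.5 and z>zc-.022 and arm.current_t()<61:
        z-=.0004 if f>6.5 else .0008; go(z); f=F(2); log.append((round(z,4),round(f,1)))
    zs=z; arm.sleep(.5); print(log,"hold",F(),arm.current_t())
    go(zc+.006,.08); arm.sleep(.15); print("up",F(),arm.current_t())
    if f>=9:
        go(zs+.002,.06); z=zs+.0008; go(z); f=F(2)
        while f<9.5 and arm.current_t()<64.5: z-=.0004; go(z); f=F(2)
        print("2nd",z,zs,f); arm.sleep(.5); print(F(),arm.current_t())
        go(zc+.02,.1); print(F(),arm.current_t())
E
```

```text
contact 0.1175 1.9861205675741678 48.7917
[(0.1132, 3.1), (0.1124, 2.9), (0.1116, 3.4), (0.1108, 6.6), (0.1104, 7.7), (0.11, 9.0), (0.1096, 14.6)] hold 14.14979170481432 51.4583
up 0.13057361319316552 51.9583
2nd 0.11000000000000001 0.10960000000000002 14.400795997119518
14.363380740501974 53.3667
-0.30603476260663265 53.8167
```

Both strokes came up solid at about 14 N. I'll clear the arm away and take one last look.

```bash
python3 - <<'E'
from h import *
p=arm.current_ee_pos(); arm.move_l([p[0],p[1],.2],feed=.15); print(arm.current_t())
s=arm.snapshot("side"); cv2.imwrite("pics/f.png",cv2.resize(s[120:380,170:470,::-1],None,fx=2.2,fy=2.2))
E
```

```text
54.3833
```

View pics/f.png

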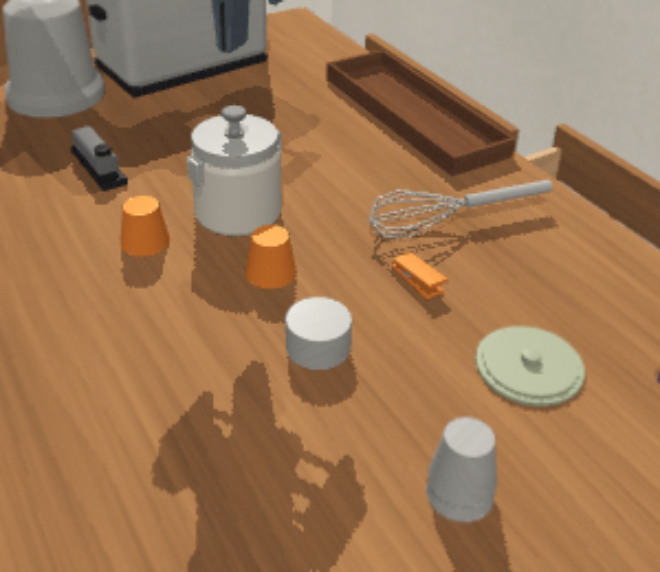

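The pump is fully up at (234,115), the nested cups stand at (463,470), and everything else is where it was.

```bash
python3 -c "
from rig import arm
print(arm.sign_off())"
```

```text
the job is handed in; nothing more can be done
None
```

The cover cup is nested over its twin and released, and the pump was pressed to its stop twice (about 14 N each, then fully up); my first two press attempts stopped above the pump without touching it, and I handed in at about 54 s.

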